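# Find the socket for the vial crimper's clamp nut

### The job

The socket left over the clamp nut of the vial crimper is too big: put it back upright in its own wide slot in the socket rack. Then try the two look-alike sockets on the nut to find the one that fits, and keep that one pushed fully home on the nut, finishing while your gripper is still holding it there; the one that does not fit must end standing in a narrow slot of the rack. Leave the vials, jar and other things on the bench where they are.

Things in the scene. Friction and masses are not known exactly. Their poses are not given: they have to be found in the camera images.
- socket_w: The too-big plain steel hexagonal socket, 48 mm across flats (55.5 across corners), 60 mm tall, about 0.45 kg, standing mouth down loosely over the nut at the start, resting on the crimper's bed. Origin: centre of its mouth (underside); z up. Its flats face along its own x axis and every 60 degrees from it.
- socket_p: Plain steel socket, hexagonal outside, 38 mm across flats (44 corners), 60 tall, 0.3 kg, standing mouth down in a narrow slot. Origin: centre of its mouth (underside); z up. Flats, outside and in the bore, face along its x axis and every 60 degrees. Bore 26 mm deep, either 26.5 across flats (fits) or 20 (stops some 17 mm high, on top of the nut): unmarked.
- socket_q: Plain steel socket, hexagonal outside, 38 mm across flats (44 corners), 60 tall, 0.3 kg, standing mouth down in a narrow slot. Origin: centre of its mouth (underside); z up. Flats, outside and in the bore, face along its x axis and every 60 degrees. The other look-alike: of socket_p and socket_q one fits and one does not; only trying tells which.
- nut (a point): Centre of the foot of the fixed hex nut on the crimper's flat bed, 30 mm above the table; z up. Nut 24 mm across flats, 18 tall, bevelled top; a 12 mm stud stands 5 mm above it. Flats face along x and every 60 degrees. A fitting socket rests with its origin here. The bed reaches 65 mm to each x side, 60 to -y, 285 to +y; the tall column and head (315 mm high) start 149 mm to +y.
- slot_wide_floor (a point): Centre of the floor of a round hole 60 mm wide, 12 deep, 18 mm above the table, in a fixed pink block 86 x 86 x 22 mm; label with a large hexagon. Wide slot, the too-big socket's own. Three blocks stand in a row on a tray, 97 mm between centres, in any order; x axis square to the row, y along it.
- slot_n1_floor (a point): Centre of the floor of a round hole 48 mm wide, 12 deep, 18 mm above the table, in a fixed pink block 86 x 86 x 22 mm; label with a small hexagon. Narrow slot. Three blocks stand in a row on a tray, 97 mm between centres, in any order; x axis square to the row, y along it.
- slot_n2_floor (a point): Centre of the floor of a round hole 48 mm wide, 12 deep, 18 mm above the table, in a fixed pink block 86 x 86 x 22 mm; label with a small hexagon. Narrow slot. Three blocks stand in a row on a tray, 97 mm between centres, in any order; x axis square to the row, y along it.
- vial_a: Bystander: capped glass vial 26 mm wide, 50 mm tall, between rack and crimper. Origin: centre of its underside.
- vial_b: Bystander: capped vial 30 mm wide, 55 mm tall, beyond the rack. Origin: centre of its underside.
- vial_c: Bystander: small vial 22 mm wide, 42 mm tall, on the crimper's bed under its head, 165 mm from the nut. Origin: centre of its underside.
- jar: Bystander: jar 60 mm wide, 85 mm tall. Origin: centre of its underside.
- screwdriver: Bystander: screwdriver lying on the bench beyond the rack, along its x axis.
- dish: Bystander: steel dish 80 x 110 mm, 30 mm tall, beyond the crimper. Origin: centre of its underside.
- cup: Bystander: open clear cup 60 mm wide, 70 mm tall, beyond the rack. Origin: centre of its underside.
Mind the look-alikes: they are no part of the job. What is shaped like the socket_q but blue is not meant.

How it is judged:
By the outcome, as a careful person would: the job done as asked, in the order asked, and still so for the second after the job is handed in, while the arm keeps its last pose, push and grip.
It also fails if it takes over 72 s, if anything falls off the work surface, if the arm or the gripper's body presses on something with over 40 N, if the wrist force passes 120 N, or if a joint passes its speed limit or range.

### The arm

A 6-joint arm with a two-finger parallel gripper is mounted at the origin on the work surface. World frame = base frame: x ahead of the robot, y to its left, z up, the work surface at z = 0. Lengths are in m, angles in rad, forces in N, time in s.
With the tool pointing down it reaches from about 0.275 to 0.875 m from the base axis. Payload 12.5 kg.
Tool frame: the origin (TCP) lies at the very end of the fingers, on their centre line; the grasp point (between the pads) lies 19 mm behind it; z points along the fingers, y is the line along which they close (so a half turn about z gives the same grasp; the last joint's range is limited). The gripper opens to 85 mm and grips with 20 to 120 N. Pads are 22 mm wide; open, the fingers measure 114 mm over their backs; the gripper's body (76 mm by 85 mm) begins 54 mm behind the grasp point. The pads swing forward as they close: fully open they stand 13 mm farther back than shut.
Start: joints at [1.215, 0.351, 1.652, -0, 1.139, -0.085], TCP at [0.147, 0.53, 0.231] pointing down, gripper open.
Joint ranges: [-2.75, 2.75], [-0.79, 2.1], [0.01, 2.65], [-1.57, 4.71], [0.07, 3.14], [-2.87, 2.87]. Speed limits (rad/s): [2.22, 2.22, 2.79, 3.14, 3.14, 3.14].

### API

Orientations are given as a 3x3 rotation matrix whose columns are the frame's x, y, z axes.
In Python, from bench import manip gives the robot as it stands. Calls block until the motion is done:
- manip.move_ptp(position, orientation): joint-space move of the TCP to a pose.
- manip.move_l(position, attitude=None, max_speed=0.15): straight line of the TCP; attitude=None keeps the orientation; max_speed is the mean speed in m/s.
- manip.move_j(angles): joint-space move.
- manip.set_gripper(opening, effort=None): opening from 0.0 (shut) to 1.0 (fully open); effort is the grip in N (None keeps the last); returns when the fingers have stopped.
- manip.dwell(seconds).
- manip.inverse_kinematics(position, orientation): joint angles nearest the present ones, or None.
- manip.grab_frame(name): name is "scene" or "top" or "wrist"; returns (picture, depth): 420x560x3 uint8, red, green, blue; 420x560 float32, m along the optical axis (not along the pixel's ray), 0 where there is no reading.
- manip.get_calibration(name): a dict with "camera_matrix" (3x3 intrinsics, pixels), "R" (3x3) and "t" (3): a world point X has camera coordinates R X + t. Camera axes: x right, y down, z forward; pixel columns grow to the right and rows downward; lengths in m; the calibration is good to about 2 mm. A picture is of the moment at which its call begins: read the wrist's pose just before it. get_calibration takes no time and is no camera call; for the wrist camera it gives the pose at the moment of the call.
A pose or a line that the arm cannot do raises manip.Unreachable and nothing moves.
- manip.sign_off(): hands the job in; it is judged then, once.
Trained networks look in the newest picture that a camera, given by its name, has taken for a name from the list of things; names that differ only in an ending like _2 or _b are one class to them, and where a whole thing is asked for, a point or a joint stands for the part that bears it (a point fixed in the world has none). Each returns a list of dicts, best first, with "confidence" (0 to 1); they miss things now and then, are a little off and sometimes report something else, mostly with a low value. They report only what shows in the picture. A call takes as long as a camera call. They do not tell look-alikes from the thing itself.
- manip.look_for(camera, name): "at" ([x, y, z] in m, in world coordinates, good to about 4 mm: the middle of the surface that is visible of it).
Readings, each from a call of its own:
- manip.current_time(): time.
- manip.current_qpos(): joint angles.
- manip.current_joint_vel(): joint speeds.
- manip.current_joint_torque(): joint torques, N m.
- manip.current_ee_pos(): TCP position.
- manip.current_tcp_rot(): TCP orientation.
- manip.current_force(): force on the tool from outside, world axes, zero at the start.
- manip.current_ft_torque(): the same for the moment, N m.
- manip.current_grip_width(): opening from 0.0 (shut) to 1.0 (fully open).
- manip.current_grip_force(): force on a finger pad.
Only numpy, scipy, OpenCV 4.12 (cv2) and the standard library are available. Lean on these libraries where they do the work, as an engineer would, in place of code of your own. Each camera call takes 0.05 s, during which the arm holds its last target. There are 200 camera calls.

## Working session

There is one attempt and no reset: what is moved stays moved. The work goes in short steps, each a Python script; the robot and the scene stay as the last script left them, time stands still between calls to the robot, and variables do not carry over. Pictures are saved under pics/ and viewed, at most 10 in all, crops included, and the job is handed in when it is done.

```bash
mkdir -p pics; ls; cat > a.py <<'E'
from bench import manip as m
import numpy as np, cv2
def save(cam,fn):
    p,d=m.grab_frame(cam); cv2.imwrite('pics/'+fn+'.png',p[:,:,::-1]); np.save('pics/'+fn+'.npy',d); return p,d
E
python3 - <<'E'
from a import *
for c in ("scene","top"):
    save(c,c+"0")
    print(c,{k:np.round(v,3).tolist() for k,v in m.get_calibration(c).items() if k in('R','t','camera_matrix')})
    for n in ["socket_w","socket_p","nut","slot_wide_floor","slot_n1_floor","vial_a","jar","dish","cup"]:
        print(n,[(np.round(r["at"],3).tolist(),round(r["confidence"],2)) for r in m.look_for(c,n)])
print(m.current_time())
a=cv2.imread('pics/scene0.png');b=cv2.imread('pics/top0.png')
E
```

```text
pics
scene {'camera_matrix': [[545.83, 0.0, 285.465], [0.0, 545.83, 206.304], [0.0, 0.0, 1.0]], 'R': [[-0.667, 0.745, 0.019], [0.535, 0.496, -0.684], [-0.519, -0.446, -0.729]], 't': [0.358, -0.27, 1.542]}
socket_w [([0.482, -0.164, 0.062], 0.85), ([0.484, 0.187, 0.079], 0.78), ([0.502, -0.259, 0.06], 0.77), ([0.356, -0.303, 0.039], 0.61)]
socket_p [([0.482, -0.164, 0.062], 0.85), ([0.484, 0.187, 0.079], 0.78), ([0.502, -0.259, 0.06], 0.77), ([0.356, -0.303, 0.039], 0.61)]
nut [([0.5, 0.363, 0.028], 0.63)]
slot_wide_floor [([0.515, -0.365, 0.031], 0.55)]
slot_n1_floor [([0.718, -0.181, 0.059], 0.25)]
vial_a [([0.49, 0.027, 0.026], 0.62), ([0.756, -0.356, 0.019], 0.61), ([0.708, -0.022, 0.032], 0.55)]
jar [([0.724, -0.182, 0.058], 0.67), ([0.709, -0.088, 0.051], 0.4)]
dish [([0.768, 0.08, 0.001], 0.72)]
cup [([0.709, -0.09, 0.049], 0.85)]
top {'camera_matrix': [[384.773, 0.0, 280.179], [0.0, 384.773, 209.056], [0.0, 0.0, 1.0]], 'R': [[-0.128, -0.992, 0.001], [-0.966, 0.124, -0.227], [0.225, -0.03, -0.974]], 't': [0.058, 0.572, 0.932]}
socket_w [([0.47, 0.178, 0.089], 0.86), ([0.488, -0.264, 0.076], 0.74), ([0.472, -0.176, 0.075], 0.66), ([0.341, -0.303, 0.06], 0.66)]
socket_p [([0.47, 0.178, 0.089], 0.86), ([0.488, -0.264, 0.076], 0.74), ([0.472, -0.176, 0.075], 0.66), ([0.341, -0.303, 0.06], 0.66)]
nut [([0.466, 0.331, 0.028], 0.71), ([0.481, 0.021, 0.031], 0.21)]
slot_wide_floor [([0.508, -0.367, 0.032], 0.74)]
slot_n1_floor [([0.465, -0.163, 0.035], 0.7)]
vial_a [([0.69, -0.025, 0.035], 0.6), ([0.47, 0.339, 0.059], 0.44)]
jar [([0.696, -0.193, 0.086], 0.57)]
dish [([0.774, 0.082, 0.004], 0.62)]
cup [([0.71, -0.095, 0.042], 0.93), ([0.483, 0.021, 0.028], 0.52)]
1.0
```

```bash
python3 - <<'E'
import cv2
for n in("scene0","top0"):
    a=cv2.imread(f'pics/{n}.png'); cv2.imwrite(f'pics/{n}b.png',cv2.resize(a,(784,588),interpolation=cv2.INTER_CUBIC))
E
```

```text
(no output)
```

View pics/scene0b.png

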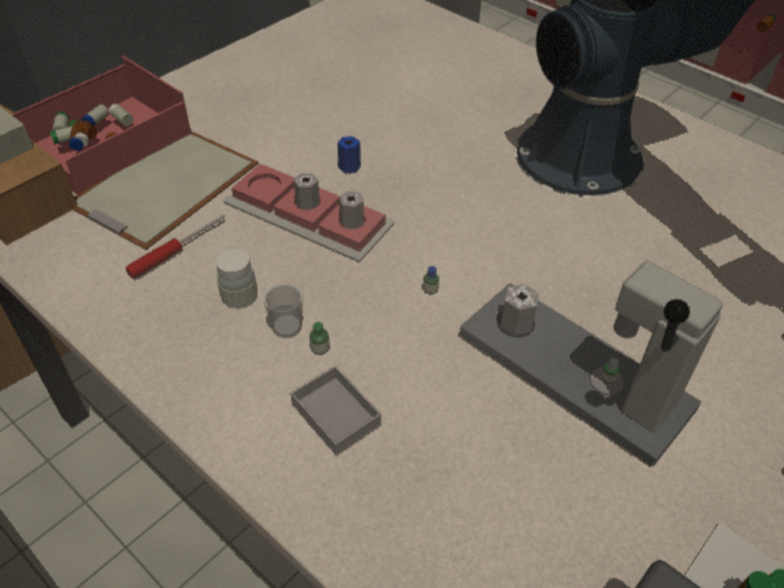

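View pics/top0b.png

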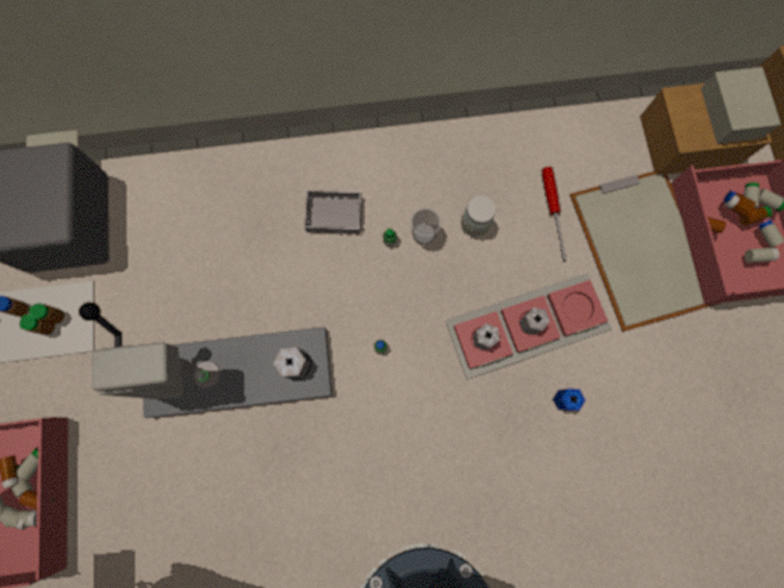

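Scene view: the big socket stands on the crimper bed at (520,310). The two look-alikes stand in the rack at (307,190) and (351,208). The empty wide slot is at (265,183), and the blue decoy at (348,153) sits off the rack. The top view agrees: nut area at (290,362), sockets at (487,336) and (537,320), empty slot at (578,305).

```bash
cat >> a.py <<'E'
def cloud(cam,d,C):
    K=C["camera_matrix"];v,u=np.mgrid[:d.shape[0],:d.shape[1]]
    P=np.stack([(u-K[0,2])/K[0,0]*d,(v-K[1,2])/K[1,1]*d,d],-1)
    W=(P-C["t"])@C["R"]; W[d<=0]=np.nan; return W
def sel(W,xy,r,z0,z1):
    with np.errstate(invalid='ignore'):
        k=(np.hypot(W[...,0]-xy[0],W[...,1]-xy[1])<r)&(W[...,2]>z0)&(W[...,2]<z1)
    return W[k]
def hexfit(p):
    "centre, flat angle (deg, mod 60), mean width of horizontal hexagon from points"
    best=None
    for a in np.arange(0,60,1.):
        A=np.radians([a,a+60,a+120]);N=np.c_[np.cos(A),np.sin(A)];s=p[:,:2]@N.T
        hi=np.percentile(s,99.5,0);lo=np.percentile(s,.5,0);w=(hi-lo).sum()
        if best is None or w<best[0]: best=(w,a,np.linalg.lstsq(N,(hi+lo)/2,rcond=None)[0],hi-lo)
    return best[2],best[1],best[3],np.median(p[:,2])
def ori(deg):
    a=np.radians(deg);c,s=np.cos(a),np.sin(a)
    return np.array([[-s,c,0],[c,s,0],[0,0,-1.]])
def wrist(fn):
    C=m.get_calibration("wrist"); p,d=save("wrist",fn); return p,d,cloud("wrist",d,C)
E
python3 - <<'E'
from a import *
np.set_printoptions(precision=4,suppress=True)
C=m.get_calibration("top");W=cloud("top",np.load('pics/top0.npy'),C)
for n,xy,z in(("w",(.465,.178),.09),("q",(.485,-.264),.078),("p",(.468,-.172),.078)):
    P=sel(W,xy,.04,z-.006,z+.006); print(n,len(P),hexfit(P))
# bed
P=sel(W,(.47,.2),.22,.024,.036); r=cv2.minAreaRect(P[:,:2].astype(np.float32)*1000);print("bed",r,cv2.boxPoints(r))
P=sel(W,(.49,-.264),.19,.024,.036); r=cv2.minAreaRect(P[:,:2].astype(np.float32)*1000);print("blocks",r,cv2.boxPoints(r))
cw=m.get_calibration("wrist");R=m.current_tcp_rot();print("tcpR",R,"cam in tool",R.T@(-cw["R"].T@cw["t"]-m.current_ee_pos()),"axes",R.T@cw["R"].T,cw["camera_matrix"])
for a in range(-180,180,30):
    q=m.inverse_kinematics([.465,.178,.4],ori(a)); q2=m.inverse_kinematics([.48,-.26,.3],ori(a)); print(a,q,q2)
E
```

```text
w 341 (array([0.4688, 0.1806]), np.float64(57.0), array([0.0482, 0.0476, 0.0473]), np.float64(0.08960671236109433))
q 198 (array([ 0.4901, -0.2695]), np.float64(38.0), array([0.0368, 0.0376, 0.038 ]), np.float64(0.07762230438094535))
p 196 (array([ 0.4721, -0.1757]), np.float64(25.0), array([0.0367, 0.0379, 0.0379]), np.float64(0.07793630609066575))
bed ((470.42559814453125, 211.40475463867188), (408.9730529785156, 130.19435119628906), 89.43283081054688) [[403.3074   7.5726]
 [533.4954   6.2839]
 [537.5438 415.2369]
 [407.3558 416.5256]]
blocks ((427.83349609375, -283.3600158691406), (214.60952758789062, 280.9865417480469), 11.199625968933105) [[ 295.2845 -166.3838]
 [ 349.8599 -442.0194]
 [ 560.3825 -400.3362]
 [ 505.8071 -124.7007]]
tcpR [[-0.9636  0.2675 -0.    ]
 [ 0.2675  0.9636 -0.    ]
 [-0.     -0.     -1.    ]] cam in tool [ 0.0776  0.0004 -0.1424] axes [[ 0.0003 -0.9524 -0.3049]
 [ 1.      0.0001  0.0006]
 [-0.0005 -0.3049  0.9524]] [[295.4737   0.     279.1463]
 [  0.     295.4737 211.5497]
 [  0.       0.       1.    ]]
-180 None [-0.5817  0.281   1.5744 -0.      1.2862  
[... 358 characters left out ...]
.      1.2862  0.4655]
-30 [ 0.2721  0.1293  1.5249 -0.      1.4874  0.7957] [-0.5817  0.281   1.5744 -0.      1.2862 -0.0581]
0 [ 0.2721  0.1293  1.5249 -0.      1.4874  0.2721] [-0.5817  0.281   1.5744 -0.      1.2862 -0.5817]
30 [ 0.2721  0.1293  1.5249 -0.      1.4874 -0.2515] [-0.5817  0.281   1.5744 -0.      1.2862 -1.1053]
60 [ 0.2721  0.1293  1.5249 -0.      1.4874 -0.7751] [-0.5817  0.281   1.5744 -0.      1.2862 -1.6289]
90 [ 0.2721  0.1293  1.5249 -0.      1.4874 -1.2987] [-0.5817  0.281   1.5744 -0.      1.2862 -2.1525]
120 [ 0.2721  0.1293  1.5249 -0.      1.4874 -1.8223] [-0.5817  0.281   1.5744 -0.      1.2862 -2.6761]
150 [ 0.2721  0.1293  1.5249 -0.      1.4874 -2.3459] None
```

```bash
python3 - <<'E'
from a import *
np.set_printoptions(precision=4,suppress=True)
C=m.get_calibration("top");W=cloud("top",np.load('pics/top0.npy'),C)
P=sel(W,(.508,-.364),.045,.010,.024); print("holefloor",len(P),cv2.minEnclosingCircle(P[:,:2].astype(np.float32)),np.median(P,0))
K=((np.abs(W[...,2]-.03)<.005)&(np.hypot(W[...,0]-.49,W[...,1]+.264)<.16)&(W[...,0]>.40))
pic=cv2.imread('pics/top0.png').astype(int); K&=(pic[...,2]-pic[...,1]>25)
r=cv2.minAreaRect(W[K][:,:2].astype(np.float32)*1000);print("blocks",r)
p=m.current_ee_pos(); m.move_l([p[0],p[1],.42],max_speed=.4)
m.move_ptp([.4688,.1806,.24],ori(57)); print(m.current_time(),m.current_qpos())
p,d,W=wrist("w1"); print("w",hexfit(sel(W,(.4688,.1806),.04,.084,.096)))
E
```

```text
holefloor 397 ((0.503139317035675, -0.3581675589084625), 0.04116251692175865) [ 0.5099 -0.3671  0.0177]
blocks ((490.7844543457031, -270.895263671875), (86.2650146484375, 281.0115661621094), 11.30194091796875)
3.4667 [ 0.2762  0.2544  1.7613  0.0001  1.1254 -0.7195]
w (array([0.4709, 0.1832]), np.float64(59.0), array([0.0469, 0.0476, 0.0477]), np.float64(0.08977858269087247))
```

View pics/w1.png

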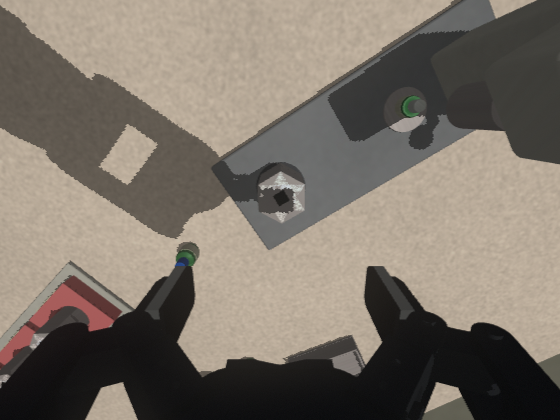

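The wrist view shows the big socket at (282,196), clear on all sides, with the bed around it and a vial under the head at (410,108). Next I grasp it and fly to the rack.

```bash
cat >> a.py <<'E'
def rackrect(p,W):
    K=((np.abs(W[...,2]-.03)<.005)&(np.hypot(W[...,0]-.49,W[...,1]+.264)<.16)&(W[...,0]>.40)&(p[...,0].astype(int)-p[...,1]>25))
    return K.sum(),cv2.minAreaRect(W[K][:,:2].astype(np.float32)*1000)
def st(t=""): print(t,"t",round(m.current_time(),2),"pos",m.current_ee_pos().round(4),"F",np.round(m.current_force(),1),"w",round(m.current_grip_width(),3),"gf",round(float(np.max(m.current_grip_force())),1))
E
python3 - <<'E'
from a import *
np.set_printoptions(precision=4,suppress=True)
m.move_l([.470,.182,.12],ori(58),max_speed=.2); m.move_l([.470,.182,.051],max_speed=.1); st("down")
m.set_gripper(0.0,60); st("grip")
m.move_l([.470,.182,.20],max_speed=.15); st("lift")
m.move_ptp([.5098,-.366,.20],ori(11.3)); st("over slot")
p,d,W=wrist("r1"); print(rackrect(p,W))
for n,xy in(("q",(.490,-.27)),("p",(.472,-.1758))):
    P=sel(W,xy,.04,.072,.084); print(n,len(P),hexfit(P))
E
```

```text
down t 5.11 pos [0.4704 0.1821 0.0516] F [ 0.9  0.3 -0.1] w 1.001 gf 0.0
grip t 5.54 pos [0.4703 0.1821 0.0516] F [-1.  -0.1  6.4] w 0.555 gf 62.0
lift t 6.68 pos [0.4695 0.1819 0.1991] F [-0.1 -0.4 -5.1] w 0.553 gf 62.3
over slot t 8.67 pos [ 0.5103 -0.3651  0.2   ] F [ 0.1 -0.6 -4.6] w 0.552 gf 62.2
(np.int64(12229), ((498.84075927734375, -296.646240234375), (87.31693267822266, 220.9495086669922), 11.292452812194824))
q 1936 (array([ 0.4929, -0.2681]), np.float64(41.0), array([0.0374, 0.0371, 0.0374]), np.float64(0.0778974905823687))Traceback (most recent call last):
  File "<stdin>", line 9, in <module>
  File "a.py", line 18, in hexfit
    hi=np.percentile(s,99.5,0);lo=np.percentile(s,.5,0);w=(hi-lo).sum()
    return _quantile_unchecked(
        a, q, axis, out, overwrite_input, method, keepdims, weights)
    return _ureduce(a,
                    func=_quantile_ureduce_func,
    ...<5 lines>...
                    overwrite_input=overwrite_input,
                    method=method)
    r = func(a, **kwargs)
    result = _quantile(arr,
                       quantiles=q,
    ...<2 lines>...
                       out=out,
                       weights=wgt)
    slices_having_nans = np.isnan(arr[-1, ...])
                                  ~~~^^^^^^^^^
IndexError: index -1 is out of bounds for axis 0 with size 0
```

View pics/r1.png

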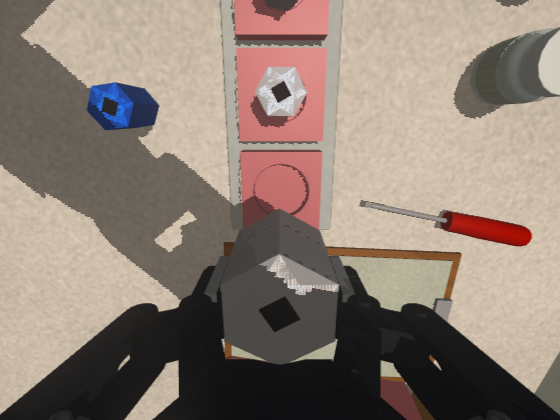

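The wrist view shows the held socket at (280,290), the wide slot's rim around (281,190), and the next socket at (281,92). The two cameras disagree by 2–3 mm. I'll measure the held socket and the slot in this one frame so the bias cancels.

```bash
python3 - <<'E'
from a import *
np.set_printoptions(precision=4,suppress=True)
C=m.get_calibration("wrist");d=np.load('pics/r1.npy');W=cloud("wrist",d,C);p=cv2.imread('pics/r1.png')
tcp=m.current_ee_pos();n=np.array([.9806,.1959]);e=np.array([-.1959,.9806])
P=sel(W,tcp[:2],.045,.228,.25);print("held",len(P),hexfit(P),"tcp",tcp)
F=sel(W,(.511,-.364),.045,.012,.024);print("floor",len(F),np.median(F[:,2]))
s=F[:,:2]@np.c_[n,e]; print("floor extents n",np.percentile(s[:,0],[.5,99.5]),"e",np.percentile(s[:,1],[.5,99.5]))
K=((np.abs(W[...,2]-.03)<.004)&(np.hypot(W[...,0]-.4936,W[...,1]+.269)<.075)&(p[...,2].astype(int)-p[...,1]>25))
s=W[K][:,:2]@np.c_[n,e]; k=abs(s[:,1]-(np.array([.493,-.269])@e))<.046
print("mid block n",np.percentile(s[k,0],[.5,99.5]))
# gaps between blocks along e using thin strip
h=np.histogram(s[:,1],bins=np.arange(-.43,-.28,.002)); print(np.c_[h[1][:-1],h[0]].T.round(3).tolist())
E
```

```text
held 13125 (array([ 0.5107, -0.3621]), np.float64(6.0), array([0.0826, 0.054 , 0.0491]), np.float64(0.23822101299841478)) tcp [ 0.5103 -0.3651  0.2001]
floor 2117 0.017824910353632862
floor extents n [0.4024 0.4609] e [-0.4838 -0.4139]
mid block n [0.3882 0.4742]
[[-0.43, -0.428, -0.426, -0.424, -0.422, -0.42, -0.418, -0.416, -0.414, -0.412, -0.41, -0.408, -0.406, -0.404, -0.402, -0.4, -0.398, -0.396, -0.394, -0.392, -0.39, -0.388, -0.386, -0.384, -0.382, -0.38, -0.378, -0.376, -0.374, -0.372, -0.37, -0.368, -0.366, -0.364, -0.362, -0.36, -0.358, -0.356, -0.354, -0.352, -0.35, -0.348, -0.346, -0.344, -0.342, -0.34, -0.338, -0.336, -0.334, -0.332, -0.33, -0.328, -0.326, -0.324, -0.322, -0.32, -0.318, -0.316, -0.314, -0.312, -0.31, -0.308, -0.306, -0.304, -0.302, -0.3, -0.298, -0.296, -0.294, -0.292, -0.29, -0.288, -0.286, -0.284], [58.0, 104.0, 134.0, 152.0, 164.0, 162.0, 163.0, 165.0, 4.0, 0.0, 0.0, 0.0, 0.0, 83.0, 164.0, 168.0, 167.0, 167.0, 168.0, 167.0, 168.0, 169.0, 169.0, 149.0, 126.0, 117.0, 109.0, 103.0, 118.0, 112.0, 85.0, 82.0, 82.0, 80.0, 80.0, 103.0, 80.0, 74.0, 78.0, 84.0, 113.0, 110.0, 97.0, 99.0, 140.0, 130.0, 117.0, 137.0, 206.0, 195.0, 187.0, 240.0, 200.0, 182.0, 243.0, 198.0, 92.0, 0.0, 0.0, 0.0, 0.0, 75.0, 244.0, 216.0, 233.0, 214.0, 224.0, 191.0, 176.0, 156.0, 122.0, 63.0, 2.0, 0.0]]
```

```bash
python3 - <<'E'
from a import *
np.set_printoptions(precision=4,suppress=True)
C=m.get_calibration("wrist");W=cloud("wrist",np.load('pics/r1.npy'),C)
p=cv2.imread('pics/r1.png')
K=(np.abs(W[...,2]-.2385)<.003)&(np.hypot(W[...,0]-.511,W[...,1]+.363)<.05)
K&=p.max(2)>60
K=cv2.morphologyEx(K.astype(np.uint8),cv2.MORPH_OPEN,np.ones((5,5)))
n,L,S,_=cv2.connectedComponentsWithStats(K);i=1+S[1:,4].argmax();print(S[i]);print(hexfit(W[L==i]))
E
```

```text
[ 221  252  118  112 9054]
(array([ 0.511 , -0.3644]), np.float64(12.0), array([0.0467, 0.0478, 0.0478]), np.float64(0.2381654121896965))
```

```bash
python3 - <<'E'
from a import *
m.move_l([.511,-.3653,.075],max_speed=.2); st()
for z in (.056,.050,.046,.043,.0405):
    m.move_l([.511,-.3653,z],max_speed=.05); st(z)
    if m.current_force()[2]>12: print("contact");break
E
```

```text
t 9.49 pos [ 0.5117 -0.3657  0.0763] F [ 1.   0.  -3.4] w 0.553 gf 62.3
0.056 t 10.03 pos [ 0.511  -0.3653  0.0559] F [ 0.3  0.1 -4.6] w 0.558 gf 62.3
0.05 t 10.29 pos [ 0.5108 -0.3651  0.0496] F [-0.9  0.1 -5. ] w 0.557 gf 62.3
0.046 t 10.54 pos [ 0.5109 -0.3652  0.0457] F [-0.6 -0.2 -4.4] w 0.553 gf 62.3
0.043 t 10.79 pos [ 0.5109 -0.3652  0.0428] F [-0.1 -0.1 -4.7] w 0.554 gf 62.3
0.0405 t 11.04 pos [ 0.5109 -0.3652  0.0404] F [-0.5 -0.1 -5.3] w 0.553 gf 62.3
```

```bash
python3 - <<'E'
from a import *
np.set_printoptions(precision=4,suppress=True)
m.move_l([.511,-.3653,.039],max_speed=.05); m.set_gripper(1.0); st("rel")
m.move_l([.511,-.3653,.14],max_speed=.2)
m.move_ptp([.473,-.175,.19],ori(25)); st("over p")
p,d,W=wrist("p1")
for n,xy,z in(("p",(.473,-.175),.078),("q",(.4915,-.269),.078),("w",(.511,-.3653),.078)):
    P=sel(W,xy,.04,z-.006,z+.006); print(n,len(P), hexfit(P) if len(P)>50 else "")
p,d=save("top","top1");W=cloud("top",d,m.get_calibration("top"))
P=sel(W,(.511,-.3653),.04,.07,.086); print("w top",len(P), hexfit(P) if len(P)>50 else "")
E
```

```text
rel t 11.76 pos [ 0.511  -0.3653  0.039 ] F [ 0.3  0.2 -0.3] w 1.002 gf 0.0
over p t 13.23 pos [ 0.4733 -0.1758  0.1895] F [0.5 0.2 0.1] w 1.003 gf 0.0
p 1540 (array([ 0.4747, -0.1735]), np.float64(30.0), array([0.0373, 0.0377, 0.0378]), np.float64(0.07782792534731613))
q 1217 (array([ 0.4928, -0.2675]), np.float64(41.0), array([0.0377, 0.0384, 0.0379]), np.float64(0.07772023291687238))
w 330 (array([ 0.5032, -0.353 ]), np.float64(11.0), array([0.0391, 0.0375, 0.0164]), np.float64(0.07724971062335062))
w top 0
```

```bash
cat >> a.py <<'E'
def nutview(fn):
    p,d,W=wrist(fn); tcp=m.current_ee_pos()
    N=sel(W,(.47,.182),.03,.043,.051); 
    print("nut top",len(N),hexfit(N) if len(N)>30 else "")
    S=sel(W,(.47,.182),.03,.0515,.056); print("stud",len(S),(S[:,:2].max(0)+S[:,:2].min(0))/2 if len(S) else "",np.ptp(S[:,:2],0) if len(S) else "")
    K=((np.abs(W[...,2]-.03)<.004)&(np.hypot(W[...,0]-.47,W[...,1]-.182)<.14)).astype(np.uint8)
    K=cv2.morphologyEx(K,cv2.MORPH_OPEN,np.ones((5,5)));B=W[K>0];print("bed",len(B),cv2.minAreaRect(B[:,:2].astype(np.float32)*1000))
    K=(np.abs(W[...,2]-(tcp[2]+.0385))<.003)&(np.hypot(W[...,0]-tcp[0],W[...,1]-tcp[1])<.04)&(p.max(2)>60)
    K=cv2.morphologyEx(K.astype(np.uint8),cv2.MORPH_OPEN,np.ones((5,5)))
    n,L,S,_=cv2.connectedComponentsWithStats(K)
    if n>1: i=1+S[1:,4].argmax();print("held",S[i],hexfit(W[L==i]),"tcp",tcp)
E
python3 - <<'E'
from a import *
np.set_printoptions(precision=4,suppress=True)
m.move_l([.4735,-.1748,.10],ori(28),max_speed=.2); m.move_l([.4735,-.1748,.039],max_speed=.1); st("down")
m.set_gripper(0.0,60); st("grip")
m.move_l([.4735,-.1748,.18],max_speed=.15); st("lift")
m.move_ptp([.531,.147,.17],ori(60)); st("hover")
nutview("n1")
E
```

```text
down t 14.69 pos [ 0.4739 -0.175   0.0396] F [-0.6 -0.3  0.2] w 0.998 gf 0.0
grip t 15.19 pos [ 0.4737 -0.1749  0.0395] F [-1.   0.4  6. ] w 0.438 gf 60.3
lift t 16.28 pos [ 0.473  -0.1746  0.1791] F [ 0.   0.1 -3.6] w 0.437 gf 60.2
hover t 17.52 pos [0.5311 0.146  0.1699] F [-1.   0.1 -3.3] w 0.437 gf 60.2
nut top 529 (array([0.4725, 0.1819]), np.float64(59.0), array([0.0235, 0.0237, 0.0237]), np.float64(0.047097922445827736))
stud 152 [0.4724 0.1818] [0.0115 0.011 ]
bed 31437 ((472.76849365234375, 221.80288696289062), (200.07766723632812, 130.22569274902344), 89.51567077636719)
held [ 234  264   92   91 5451] (array([0.5311, 0.1468]), np.float64(1.0), array([0.038 , 0.0368, 0.0381]), np.float64(0.20809184433694983)) tcp [0.5312 0.1458 0.1699]
```

View pics/n1.png

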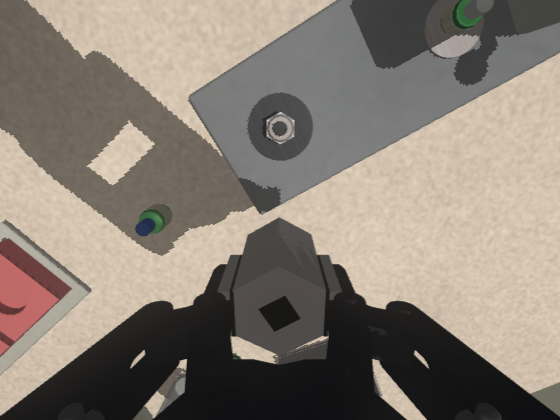

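Wrist view: the nut is clear at (280,127) on the bed, with the held socket at (279,300). The socket-to-nut offset from this one frame gives a TCP target of (0.4726, 0.1809).

```bash
cat >> a.py <<'E'
def tryon(x,y,zs,psi=59.5,lim=14):
    for z in zs:
        m.move_l([x,y,z],ori(psi),max_speed=.04); st(z)
        if m.current_force()[2]>lim: print("contact"); return z
E
python3 - <<'E'
from a import *
m.move_l([.4726,.1809,.085],ori(59.5),max_speed=.2); st()
tryon(.4726,.1809,[.076,.072,.070,.068,.066,.064])
print(m.current_ft_torque())
E
```

```text
t 18.27 pos [0.4738 0.1806 0.0858] F [-0.6 -0.8 -3.1] w 0.437 gf 60.3
0.076 t 18.64 pos [0.4727 0.1807 0.0759] F [-0.3 -0.7 -4.1] w 0.433 gf 60.3
0.072 t 18.89 pos [0.4725 0.1809 0.0718] F [-0.   0.3 -3.5] w 0.436 gf 60.3
0.07 t 19.14 pos [0.4726 0.1809 0.0699] F [ 0.5  0.4 -4. ] w 0.438 gf 60.3
0.068 t 19.39 pos [0.4729 0.181  0.0686] F [-1.7 -0.2  6.5] w 0.439 gf 61.6
0.066 t 19.64 pos [0.4728 0.181  0.0677] F [-7.6 -2.6 24.7] w 0.437 gf 63.6
contact
[-0.50210486  1.78554526 -0.00772377]
```

```bash
python3 - <<'E'
from a import *
for r,n in((1.6e-3,6),(0,1)):
  for k in range(n):
    a=2*np.pi*k/n+np.pi; x,y=.4726+r*np.cos(a),.1809+r*np.sin(a)
    m.move_l([x,y,.0685],max_speed=.04); m.move_l([x,y,.0655],max_speed=.04); st((k,r))
    if m.current_ee_pos()[2]<.0662: print("drop?")
m.move_l([.4726,.1809,.085],max_speed=.1); st()
E
```

```text
(0, 0.0016) t 20.14 pos [0.4725 0.1811 0.0673] F [-3.1 -2.5 26.5] w 0.441 gf 63.4
(1, 0.0016) t 20.64 pos [0.4732 0.18   0.0671] F [-3.5  0.5 23.9] w 0.44 gf 63.6
(2, 0.0016) t 21.14 pos [0.4747 0.1795 0.0672] F [-2.4 -2.8 28.1] w 0.436 gf 64.5
(3, 0.0016) t 21.64 pos [0.4744 0.1806 0.0666] F [-4.7 -6.6 25.3] w 0.438 gf 64.0
(4, 0.0016) t 22.14 pos [0.4738 0.1823 0.0675] F [-9.1 -4.2 39.3] w 0.44 gf 65.5
(5, 0.0016) t 22.64 pos [0.472  0.1824 0.0677] F [-14.7  -4.2  47.2] w 0.432 gf 66.4
(0, 0) t 23.14 pos [0.474  0.1807 0.0663] F [ 0.4 -5.8 17.1] w 0.44 gf 63.2
 t 23.48 pos [0.4723 0.1809 0.0843] F [-0.1  0.  -3.7] w 0.437 gf 60.7
```

p never drops, so it looks like the one that doesn't fit. I'll check how it sits in the hand, then return it to its slot.

```bash
python3 - <<'E'
from a import *
np.set_printoptions(precision=4,suppress=True)
m.move_l([.4726,.1809,.17],max_speed=.2); 
try: nutview("n2")
except Exception as e: print(e)
m.move_ptp([.4735,-.1748,.17],ori(28)); st("over")
p,d,W=wrist("p2")
tcp=m.current_ee_pos()
K=(np.abs(W[...,2]-(tcp[2]+.0385))<.003)&(np.hypot(W[...,0]-tcp[0],W[...,1]-tcp[1])<.04)&(p.max(2)>60)
K=cv2.morphologyEx(K.astype(np.uint8),cv2.MORPH_OPEN,np.ones((5,5)));n,L,S,_=cv2.connectedComponentsWithStats(K);i=1+S[1:,4].argmax();print("held",hexfit(W[L==i]),tcp)
B=W[L==i];A=np.linalg.lstsq(np.c_[B[:,:2]-B[:,:2].mean(0),np.ones(len(B))],B[:,2],rcond=None)[0];print("tilt deg",np.degrees(A[:2]))
F=sel(W,(.474,-.174),.04,.012,.024);print("floor",len(F),F.min(0) if len(F) else"",F.max(0) if len(F) else "")
E
```

```text
nut top 414 (array([0.4723, 0.182 ]), np.float64(59.0), array([0.0226, 0.0237, 0.024 ]), np.float64(0.04719624193717854))
stud 118 [0.4722 0.1817] [0.0108 0.011 ]
bed 23203 ((472.5803527832031, 221.77847290039062), (200.18948364257812, 129.5936737060547), 89.5089111328125)
held [ 233  264   94   92 5648] (array([0.4722, 0.1814]), np.float64(59.0), array([0.0374, 0.0382, 0.0381]), np.float64(0.20804248585155982)) tcp [0.4717 0.1806 0.1682]
over t 25.44 pos [ 0.4737 -0.1739  0.1698] F [-0.2 -0.3 -4. ] w 0.439 gf 60.7
held (array([ 0.4742, -0.1732]), np.float64(27.0), array([0.0372, 0.0382, 0.0382]), np.float64(0.20919302653752345)) [ 0.4738 -0.1738  0.1699]
tilt deg [-0.8221  0.7458]
floor 1616 [ 0.4514 -0.1975  0.0157] [ 0.4986 -0.1511  0.024 ]
```

View pics/p2.png

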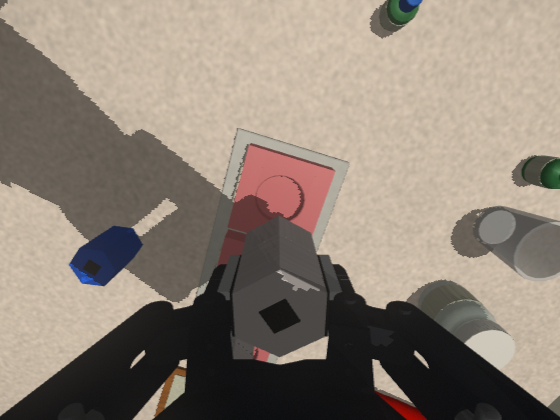

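The view shows p held above its empty slot, whose rim is at (281,198). The slot floor fit says a shift of less than 1 mm is needed.

```bash
python3 - <<'E'
from a import *
np.set_printoptions(precision=4,suppress=True)
x,y=.4741,-.1749
m.move_l([x,y,.07],max_speed=.2)
for z in (.052,.047,.043,.040):
    m.move_l([x,y,z],max_speed=.05); st(z)
    if m.current_force()[2]>12: print("contact");raise SystemExit
m.move_l([x,y,.0387],max_speed=.05); m.set_gripper(1.0); st("rel")
m.move_l([x,y,.13],max_speed=.2); m.move_ptp([.4915,-.2685,.19],ori(40)); st("over q")
p,d,W=wrist("q1")
for n,xy in(("p",(x,y)),("q",(.4915,-.2685))):
    P=sel(W,xy,.04,.072,.084); print(n,len(P), hexfit(P) if len(P)>50 else "")
E
```

```text
0.052 t 26.65 pos [ 0.4741 -0.1749  0.0519] F [ 0.2  0.7 -2.9] w 0.441 gf 60.7
0.047 t 26.9 pos [ 0.474  -0.1748  0.0468] F [ 0.7 -0.3 -3.1] w 0.437 gf 60.7
0.043 t 27.15 pos [ 0.474  -0.1748  0.0428] F [-0.1 -0.3 -3.8] w 0.438 gf 60.7
0.04 t 27.4 pos [ 0.474  -0.1749  0.0398] F [-0.2  0.1 -2.8] w 0.433 gf 60.7
rel t 28.18 pos [ 0.4741 -0.1749  0.0387] F [0.8 0.  0.6] w 0.999 gf 0.0
over q t 29.32 pos [ 0.4908 -0.2684  0.1883] F [-0.2  0.4 -0.7] w 0.995 gf 0.0
p 2046 (array([ 0.4737, -0.1728]), np.float64(28.0), array([0.0377, 0.0376, 0.0373]), np.float64(0.07788417251227525))
q 1532 (array([ 0.4927, -0.2677]), np.float64(40.0), array([0.0369, 0.0377, 0.0378]), np.float64(0.07780218959928079))
```

```bash
python3 - <<'E'
from a import *
np.set_printoptions(precision=4,suppress=True)
x,y=.492,-.2687
m.move_l([x,y,.10],ori(40),max_speed=.2); m.move_l([x,y,.039],max_speed=.1); st("down")
m.set_gripper(0.0,80); st("grip")
m.move_l([x,y,.18],max_speed=.15); st("lift")
m.move_ptp([.531,.147,.17],ori(59.5)); m.dwell(.3); st("hover")
nutview("n3")
E
```

```text
down t 30.73 pos [ 0.4924 -0.2689  0.0396] F [0.5 0.2 0.6] w 0.998 gf 0.0
grip t 31.23 pos [ 0.4923 -0.2689  0.0395] F [0.1 0.8 6.6] w 0.435 gf 80.4
lift t 32.32 pos [ 0.4915 -0.2684  0.179 ] F [-0.5 -0.1 -3.7] w 0.432 gf 80.2
hover t 34.16 pos [0.5312 0.1465 0.17  ] F [ 0.3 -0.  -3.3] w 0.433 gf 80.1
nut top 518 (array([0.4724, 0.1818]), np.float64(59.0), array([0.0228, 0.0237, 0.0237]), np.float64(0.046990378100480526))
stud 150 [0.4725 0.1817] [0.0112 0.0117]
bed 31400 ((472.748291015625, 221.84286499023438), (200.16151428222656, 130.1524200439453), 89.5014419555664)
held [ 234  265   92   89 5407] (array([0.5313, 0.1472]), np.float64(59.0), array([0.0366, 0.0379, 0.038 ]), np.float64(0.20824493616614329)) tcp [0.5311 0.1466 0.17  ]
```

```bash
python3 - <<'E'
from a import *
m.move_l([.4722,.1812,.085],ori(59.5),max_speed=.2); m.dwell(.2); st()
tryon(.4722,.1812,[.074,.070,.068,.066,.064,.061,.058,.055,.053])
E
```

```text
t 35.1 pos [0.4732 0.1811 0.0859] F [ 0.  -0.1 -3. ] w 0.435 gf 80.2
0.074 t 35.52 pos [0.4721 0.1811 0.0737] F [ 0.5 -0.8 -3.2] w 0.438 gf 80.2
0.07 t 35.77 pos [0.4721 0.1812 0.0698] F [-0.3 -0.1 -2.3] w 0.436 gf 80.2
0.068 t 36.02 pos [0.4722 0.1812 0.0679] F [-0.1  0.  -2.4] w 0.43 gf 80.2
0.066 t 36.27 pos [0.4721 0.1812 0.0659] F [-0.1  0.1 -3.1] w 0.437 gf 80.2
0.064 t 36.52 pos [0.4721 0.1812 0.0639] F [ 0.1  0.5 -3.1] w 0.439 gf 80.2
0.061 t 36.77 pos [0.4721 0.1812 0.0608] F [ 0.7  0.  -2.8] w 0.435 gf 80.2
0.058 t 37.02 pos [0.4721 0.1812 0.0578] F [-0.9 -0.2 -3.9] w 0.44 gf 80.2
0.055 t 37.27 pos [0.4721 0.1812 0.0548] F [-0.3  0.3 -2.5] w 0.437 gf 80.2
0.053 t 37.52 pos [0.4721 0.1812 0.0529] F [ 0.4 -0.5 -2.4] w 0.435 gf 80.2
```

q slides straight on, so it is the one that fits. Now I'll push it fully home and check the rack.

```bash
python3 - <<'E'
from a import *
tryon(.4722,.1812,[.0515,.0508,.0502,.0496,.049],lim=12)
m.dwell(.5); st("hold")
p,d=save("scene","end"); cv2.imwrite('pics/endb.png',cv2.resize(p[80:330,120:480,::-1],(792,550)))
E
```

```text
0.0515 t 37.77 pos [0.4723 0.1812 0.0515] F [ 0.3  0.6 -1.2] w 0.435 gf 80.2
0.0508 t 38.02 pos [0.4724 0.1812 0.0515] F [-3.1 -1.2  8.7] w 0.433 gf 81.8
0.0502 t 38.27 pos [0.4724 0.1812 0.0515] F [-6.5 -1.7 18.5] w 0.439 gf 82.9
contact
hold t 38.77 pos [0.4724 0.1813 0.0515] F [-6.3 -2.8 18.7] w 0.434 gf 82.9
```

View pics/endb.png

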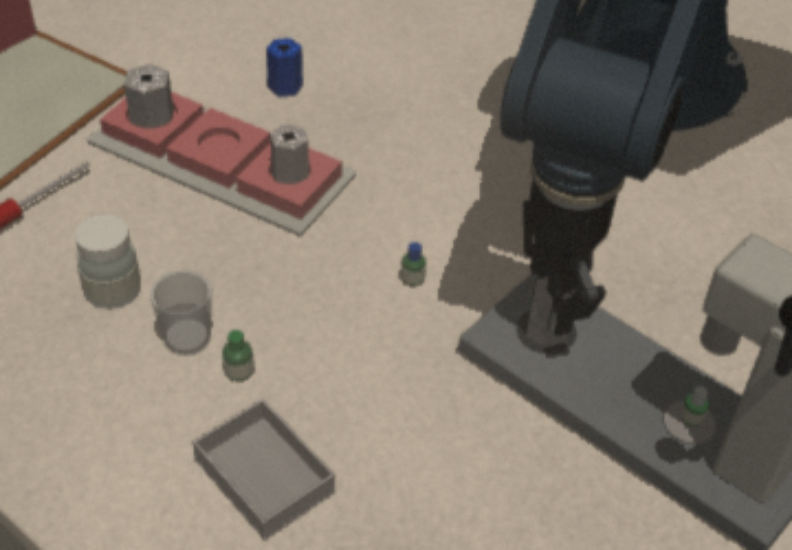

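The final view shows the big socket upright in the wide slot (148,97) and p in its narrow slot (290,155). q is held down on the nut (550,325), and the bystanders haven't moved.

```bash
python3 -c "
from a import *
m.sign_off()"
```

```text
the job is handed in; nothing more can be done
```

The job is handed in at about 39 s: socket_q fits and is held fully home on the nut, socket_w stands in its wide slot, and socket_p, which does not fit, is back in its narrow slot.

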